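# Push a used ring cutter through the spring flap of the tool return box

### The job

Put the small ring cutter that stands on the front ledge of the steel return box into the box, without gripping or lifting it: push the dark spring flap open with one finger, and while that finger keeps it open gently push the cutter along the ledge and over the edge with the other finger, so that it drops inside. Do not shove the flap open with the cutter; at the end the flap must have sprung fully shut behind it, and the other things on the table stay where they are.

Things in the scene. Friction and masses are not known exactly. Their poses are not given: they have to be found in the camera images.
- return_box: Countertop return box for used small tools, brushed steel, 295 long (x) x 144 wide (y) x 162 high, fixed. Origin: centre of its underside; x points from its front (robot side, tray front with a bow handle 22 mm out) to its rear, z up. The front part is a flat open-fronted landing ledge; behind it the box is hollow (floor z = 10, back wall x = 141) under the flap, with a roof behind the hinge.
- flap_leaf: The flap's leaf: dark smoked plastic plate, 4 thick, 126 wide (y), 129 from hinge to free edge, grey strip along the free edge. Origin: middle of the hinge axis (x = 90, z = 160 in the box's frame). Closed, it slopes down from the hinge towards the robot at 24 degrees, ending just behind the ledge. Steel cheeks beside it (inner faces y = +-68) follow the slope up to z = 166.
- flap (a joint): Opening angle of the flap in rad: 0 closed (24 degrees from level), growing as its free edge swings down and away from the robot into the box; stop at 0.95 (78 degrees from level). A spring shuts it whenever it is let go; holding it open with a fingertip takes about 2 to 6 N.
- flap_edge (a point): Middle of the flap's free edge; closed, 7 mm behind the ledge's edge and about 3 mm above ledge height.
- ledge_edge (a point): Middle of the ledge's rear edge, on its top (x = -35, y = 0, z = 105 in the box's frame), over which the cutter drops. The ledge runs from here 115 mm towards the robot, level, with a rail 12 high along each side (inner faces y = +-68) and none at the front.
- small_cutter: The cutter to put away: a tinplate ring, 54 outer diameter, 30 high, about 30 g, standing on the ledge with its axis upright. Origin: centre of its underside. It slides easily. Its centre starts 45 to 60 mm in front of the ledge's rear edge and up to 22 mm left or right of the ledge's middle.
- big_cutter: Bystander: large ring cutter, 72 diameter, 34 high, on the table. Origin: centre of its underside.
- mid_cutter: Bystander: middle ring cutter, 66 diameter, 32 high, on the table. Origin: centre of its underside.
- scraper: Bystander: bench scraper, steel blade with a cream handle, 236 x 116 x 22, lying on the table. Origin: centre of its underside.
- fork: Bystander: fork, 196 x 27 x 13, lying on the table. Origin: centre of its underside.
- mug: Bystander: white mug with a handle, green inside, 84 diameter, 90 high. Origin: centre of its underside.
Things that resemble listed ones, but are neither listed nor needed, are in the scene too. Leave any blue or pink look-alike of the small_cutter alone.

How it is judged:
On the way, in this order (a step that is already met when the one before it is completed fails the run):
1. a finger has pushed the flap open while the cutter is still on the ledge (value of joint flap above 0.12 rad and contact force between the fingers and flap_leaf above 0.3 N and x of small_cutter in the frame of return_box below -0.045 m and z of small_cutter in the frame of return_box above 0.095 m), for 0.1 s.
2. the cutter has dropped over the ledge's edge while a finger holds the flap open (x of small_cutter in the frame of return_box above -0.042 m and z of small_cutter in the frame of return_box below 0.09 m and value of joint flap above 0.2 rad and contact force between the fingers and flap_leaf above 0.3 N), for 0.1 s.
At the end, for the whole second after the job is handed in: The cutter lies at rest inside the box, behind the wall under the ledge's edge and below the ledge, flat or on its rim (origin less than 75 mm above the table), and the flap has sprung shut (under 0.05 rad) (x of small_cutter in the frame of return_box between -0.042 and 0.145 m and y of small_cutter in the frame of return_box between -0.07 and 0.07 m and z of small_cutter in the frame of return_box below 0.075 m and value of joint flap below 0.05 rad and linear speed of small_cutter below 0.02 m/s); the robot touches nothing.
It fails at once if the cutter was lifted (z of small_cutter in the frame of return_box above 0.12 m).
It fails at once if the cutter was squeezed or pressed hard (over 12 N) (contact force between the fingers and small_cutter above 12 N).
It fails at once if the cutter was shoved against the flap while still on the ledge (contact force between small_cutter and flap_leaf above 1 N and x of small_cutter in the frame of return_box below -0.045 m).
It fails at once if another thing on the table (cutter, scraper, fork, mug) was moved more than 30 mm (distance of any of big_cutter, mid_cutter, scraper, fork, mug from where it was at the start of the episode above 0.03 m).
It also fails if it takes over 38 s, if anything falls off the work surface, if the arm or the gripper's body presses on something with over 40 N, if the wrist force passes 120 N, or if a joint passes its speed limit or range.

### The arm

A 6-joint arm with a two-finger parallel gripper is mounted at the origin on a cart in front of the work surface, level with it; the furniture and walls round the work are solid. World frame = base frame: x ahead of the robot, y to its left, z up, the work surface at z = 0. Lengths are in m, angles in rad, forces in N, time in s.
With the tool pointing down it reaches from about 0.375 to 0.9 m from the base axis. Payload 3.1 kg.
Tool frame: the origin (TCP) lies midway between the tips of the shut fingers; the grasp point (between the pads) lies 19 mm behind it; z points along the fingers, y is the line along which they close (so a half turn about z gives the same grasp; the last joint's range is limited). The gripper opens to 87 mm and grips with 3 to 60 N. Pads are 19 mm wide; open, the fingers measure 117 mm over their backs; the gripper's body (75 mm by 190 mm) begins 51 mm behind the grasp point.
Start: joints at [-1.454, 0.527, 1.433, -0, 1.181, -0.178], TCP at [0.182, -0.598, 0.223] pointing down, gripper open.
Joint ranges: [-3.08, 3.08], [-0.75, 2.2], [0.22, 2.44], [-1.43, 4.57], [0, 2.65], [-2.85, 2.85]. Speed limits (rad/s): [2.79, 2.79, 3.14, 3.14, 3.14, 3.14].

### API

Orientations are given as a unit quaternion [x, y, z, w].
In Python, from workcell import bot, imaging gives the robot as it stands.
- The arm moves only by the tool servo_tool, never from a script. Its argument "plan" is a list of rows, each a list of 4 numbers: the shift along the tool's x, y, z as a fraction of full scale, then the turn about the tool's z as a fraction of full scale. In form: [[x, y, z, yaw], ...]. A call has 1 to 8 rows; each row shifts and turns the commanded pose from where the row before left it, along the tool's axes as they then stand; what a row does not reach is not made up. Full scale, the value 1, is 0.03 m for a shift and 0.15 rad for a turn. A row lasts 1/10 s, in which the tool goes at most 50 mm and 8.59 degrees, less where a joint would pass 70% of its speed; a pose out of reach is approached as far as the arm can. A call with a number of a shift or a turn outside -1 to 1 is refused whole. A call with a gripper value outside its range is refused whole. "gripper" is the finger opening in mm, from 0 to 87, set as the call begins (left out, the last holds). The fingers move at their own pace and stop on an object; "grip_force" is the grip in N (left out, the last holds). Time passes only in rows, so rows that do not move let the fingers close. It gives the time, the measured TCP pose, the force, the opening and the grip force at its end, in the units of the state.
- bot.sense(): the state, without advancing time (a new reading comes with each control period).
- imaging.read_camera(name): name is "scene" or "top" or "wrist"; returns a dict with "frame" (400x640x3 uint8, blue, green, red), "fx", "fy", "cx", "cy" (pixels), "extrinsics" (4x4, takes a point from world to camera coordinates). Camera axes: x right, y down, z forward; pixel columns grow to the right and rows downward; lengths in m; the calibration is good to about 2 mm. A picture is of the moment at which its call begins. There is no depth.
- bot.job_done(): hands the job in; it is judged then, once.
Trained networks look in a picture, given as the dict that the camera call returned (one of the last four; its "shot" number tells which), for a name from the list of things; names that differ only in an ending like _2 or _b are one class to them, and where a whole thing is asked for, a point or a joint stands for the part that bears it (a point fixed in the world has none). Each returns a list of dicts, best first, with "confidence" (0 to 1); they miss things now and then, are a little off and sometimes report something else, mostly with a low value. They report only what shows in the picture. A call takes as long as a camera call. They do not tell look-alikes from the thing itself.
- imaging.search_frame(label, picture): "bbox" ([left, top, right, bottom] in pixels, round what is visible of it).
- imaging.mark_of(label, picture): "pixel" ([row, column] in pixels: a listed point, or the origin of a listed thing).
The state is a dict: "clock": time; "joint_positions": joint angles; "joint_velocities": joint speeds; "joint_efforts": joint torques, N m; "ee_pos": TCP position; "tool_rot": TCP orientation; "ft_force": force on the tool from outside, world axes, zero at the start; "wrist_torque": the same for the moment, N m; "opening": finger opening in m; "grip_force": force on a finger pad.
Only numpy, scipy, OpenCV 4.12 (cv2) and the standard library are available. Lean on these libraries where they do the work, as an engineer would, in place of code of your own. Each camera call takes 0.05 s, during which the arm holds its last target. There are 200 camera calls.

## Working session

There is one attempt and no reset: what is moved stays moved. The work goes in short steps, Python scripts to look and compute and a tool call to move; the robot and the scene stay as the last step left them, time stands still between calls to the robot, and variables do not carry over. Pictures are saved under pics/ and viewed, at most 10 in all, crops included, and the job is handed in when it is done.

Besides the shell and the picture viewer there is one more tool, called after "Call:" in YAML: its name, and indented under it one key for each argument. servo_tool: Moves the arm, as the interface text tells. Shift numbers are shares of 0.03 m and turn numbers shares of 0.15 rad, none past 1 either way. Its arguments: {"type":"object","properties":{"plan":{"type":"array","items":{"type":"array","items":{"type":"number","minimum":-1,"maximum":1}}},"gripper":{"type":"number"},"grip_force":{"type":"number"}},"required":["plan"]}

```bash
mkdir -p pics; cat > h.py <<'E'
import numpy as np, cv2
from workcell import bot, imaging
def ray(p,rc):
    E=np.array(p["extrinsics"]);R,t=E[:3,:3],E[:3,3]
    d=R.T@np.array([(rc[1]-p["cx"])/p["fx"],(rc[0]-p["cy"])/p["fy"],1.]);return -R.T@t,d
def onz(p,rc,z):
    o,d=ray(p,rc);return o+d*(z-o[2])/d[2]
def tri(obs):
    A=np.zeros((3,3));b=np.zeros(3)
    for p,rc in obs:
        o,d=ray(p,rc);d=d/np.linalg.norm(d);M=np.eye(3)-np.outer(d,d);A+=M;b+=M@o
    return np.linalg.solve(A,b)
def proj(p,X):
    c=(np.array(p["extrinsics"])@np.append(X,1))[:3];return [p["cy"]+p["fy"]*c[1]/c[2],p["cx"]+p["fx"]*c[0]/c[2]]
E
python3 - <<'E'
from h import *
np.set_printoptions(precision=4,suppress=True)
for n in("scene","top"):
    p=imaging.read_camera(n);cv2.imwrite(f"pics/{n}0.png",p["frame"])
    print(n,ray(p,[200,320])[0])
    for l in("return_box","flap_edge","ledge_edge","small_cutter","flap_leaf"):
        for m in imaging.mark_of(l,p)[:4]:
            z={"return_box":0,"flap_edge":.108,"flap_leaf":.16}.get(l,.105)
            print(l,np.round(m["pixel"],1),round(m["confidence"],2),onz(p,m["pixel"],z))
print(bot.sense())
E
```

```text
scene [-0.4804 -0.6198  1.121 ]
return_box [200.8 277.9] 0.63 [0.551  0.2247 0.    ]
small_cutter [234.5 312. ] 0.5 [ 0.3829 -0.0479  0.105 ]
top [-0.1861 -0.3737  1.5935]
flap_edge [172.2 272. ] 0.86 [0.5255 0.2149 0.108 ]
flap_edge [174.3 274.9] 0.56 [0.5231 0.2007 0.108 ]
ledge_edge [173.2 273.3] 0.84 [0.5256 0.2096 0.105 ]
small_cutter [184.5 277.6] 0.55 [0.4923 0.1703 0.105 ]
small_cutter [198.1 322. ] 0.45 [0.5227 0.0014 0.105 ]
small_cutter [144.7 238.8] 0.22 [0.5692 0.3924 0.105 ]
flap_leaf [139.2 277.8] 0.88 [0.6332 0.2517 0.16  ]
{'clock': 0.6, 'joint_positions': array([-1.4545,  0.5274,  1.4327,  0.    ,  1.1814, -0.1785]), 'joint_velocities': array([-0.0019, -0.0027,  0.0005, -0.0003,  0.0009, -0.0014]), 'joint_efforts': array([ -0.0011, -43.9745, -17.689 ,   0.0634,   0.0507,  -0.    ]), 'ee_pos': array([ 0.1816, -0.598 ,  0.2226]), 'tool_rot': array([0.9892, 0.1469, 0.    , 0.    ]), 'ft_force': array([-0.1097, -0.0781, -0.3107]), 'wrist_torque': array([-0.0217, -0.0331,  0.0186]), 'grip_force': 0.0, 'opening': 0.08672538537268726}
```

View pics/scene0.png

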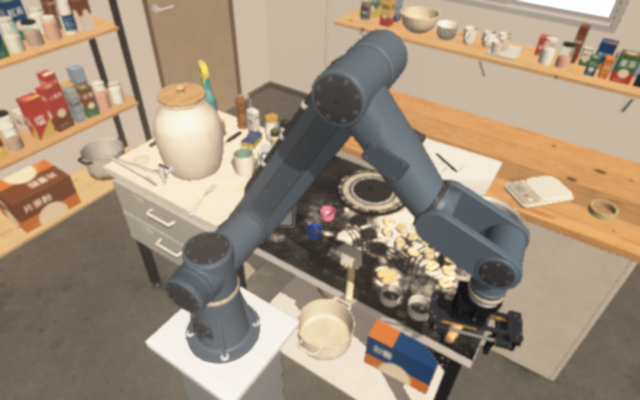

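View pics/top0.png

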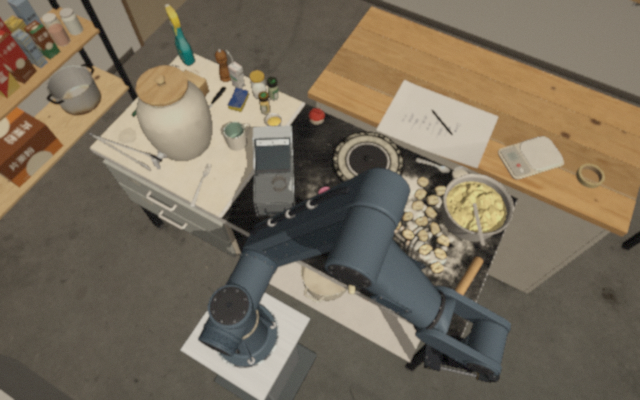

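Call:
servo_tool:
  plan:
    - [1, -0.35, -0.6, -0.34]
    - [1, -0.35, -0.6, -0.34]
    - [1, -0.35, -0.6, -0.35]
    - [1, -0.35, -0.6, -0.35]
    - [1, -0.35, -0.6, -0.36]
    - [1, -0.35, -0.6, -0.36]
    - [1, -0.35, -0.6, -0.37]
    - [1, -0.35, -0.6, -0.37]
  gripper: 87

```text
clock: 1.4
ee_pos: [0.3557, -0.4134, 0.3674]
tool_rot: [0.935, 0.354, 0.0, 0.0]
ft_force: [0.1, 0.2, -0.5]
opening: 0.087
grip_force: 0.0
```

Call:
servo_tool:
  plan:
    - [1, -0.2, 0, -0.38]
    - [1, -0.2, 0, -0.38]
    - [1, -0.2, 0, -0.38]
    - [1, -0.2, 0, -0.38]
    - [1, -0.2, 0, -0.4]
    - [1, -0.2, 0, -0.4]
    - [1, -0.2, 0, -0.4]
    - [1, -0.2, 0, -0.4]

```text
clock: 2.2
ee_pos: [0.461, -0.1949, 0.3667]
tool_rot: [0.828, 0.561, 0.0, 0.0]
ft_force: [-0.2, 0.7, -0.3]
opening: 0.0868
grip_force: 0.0
```

Call:
servo_tool:
  plan:
    - [1, -0.1, 0, -0.4]
    - [1, -0.1, 0, -0.4]
    - [1, -0.1, 0, -0.4]
    - [1, -0.1, 0, -0.4]
    - [1, -0.1, 0, -0.4]
    - [1, -0.1, 0, -0.4]
    - [1, -0.1, 0, -0.4]
    - [0, 0, 0, 0]

```text
clock: 3.0
ee_pos: [0.4811, 0.0154, 0.3667]
tool_rot: [0.692, 0.722, 0.0, -0.001]
ft_force: [0.1, -1.0, -0.6]
opening: 0.087
grip_force: 0.0
```

Call:
servo_tool:
  plan:
    - [1, -0.2, 0, -0.4]
    - [1, -0.2, 0, -0.4]
    - [1, -0.2, 0, -0.4]
    - [1, -0.2, 0, -0.4]
    - [0.6, -0.2, 0, -0.4]
    - [0, 0, 0, 0]
    - [0, 0, 0, 0]

```text
clock: 3.7
ee_pos: [0.4326, 0.1431, 0.3667]
tool_rot: [0.578, 0.816, -0.0, 0.001]
ft_force: [0.4, 1.0, -0.2]
opening: 0.0866
grip_force: 0.0
```

```bash
python3 - <<'E'
from h import *
np.set_printoptions(precision=4,suppress=True)
s=bot.sense();print(s["ee_pos"],s["tool_rot"])
for n in("wrist","top","scene"):
    p=imaging.read_camera(n);cv2.imwrite(f"pics/{n}1.png",p["frame"])
    np.save(f"{n}1.npy",{k:p[k] for k in p if k!="frame"},allow_pickle=True)
    print(n,ray(p,[200,320])[0])
    for l in("return_box","flap_edge","ledge_edge","small_cutter","flap_leaf"):
        for m in imaging.mark_of(l,p)[:3]:
            z={"return_box":0,"flap_edge":.108,"flap_leaf":.16}.get(l,.105)
            print(l,np.round(m["pixel"],1),round(m["confidence"],2),onz(p,m["pixel"],z))
E
```

```text
[0.4326 0.1431 0.3667] [ 0.5784  0.8157 -0.      0.0007]
wrist [0.4067 0.2182 0.5288]
return_box [138.  396.1] 0.66 [0.5478 0.2195 0.    ]
flap_edge [145.8 395. ] 0.63 [0.522  0.2085 0.108 ]
flap_edge [145.1 391.6] 0.48 [0.5169 0.2078 0.108 ]
small_cutter [168.9 358.5] 0.96 [0.4851 0.1591 0.105 ]
small_cutter [243.3 374.1] 0.71 [0.5534 0.0542 0.105 ]
small_cutter [227.8 318.6] 0.57 [0.46  0.05  0.105]
flap_leaf [133.5 502.4] 0.71 [0.6285 0.2682 0.16  ]
top [-0.1861 -0.3737  1.5935]
return_box [182.1 277.2] 0.77 [0.5487 0.2158 0.    ]
return_box [168.5 271.7] 0.27 [0.5913 0.2679 0.    ]
return_box [298.9 413.5] 0.22 [ 0.3823 -0.4402  0.    ]
flap_edge [169.7 272.5] 0.78 [0.5357 0.219  0.108 ]
ledge_edge [171.2 275.8] 0.61 [0.5376 0.2061 0.105 ]
small_cutter [222.1 312.7] 0.66 [ 0.4232 -0.0167  0.105 ]
small_cutter [198.  324.1] 0.6 [ 0.5268 -0.005   0.105 ]
small_cutter [185.9 275.8] 0.58 [0.484  0.1729 0.105 ]
flap_leaf [138.5 273.1] 0.67 [0.6273 0.2686 0.16  ]
scene [-0.4804 -0.6198  1.121 ]
return_box [201.7 275.7] 0.82 [0.5418 0.2283 0.    ]
return_box [183.2 275. ] 0.31 [0.6325 0.302  0.    ]
flap_edge [185.6 274. ] 0.89 [0.5119 0.2074 0.108 ]
ledge_edge [186.  278.7] 0.8 [0.5228 0.1944 0.105 ]
small_cutter [219.5 327.8] 0.75 [ 0.4726 -0.0513  0.105 ]
small_cutter [233.8 310.8] 0.74 [ 0.3833 -0.0429  0.105 ]
small_cutter [192.3 281.1] 0.67 [0.4986 0.1651 0.105 ]
```

View pics/wrist1.png

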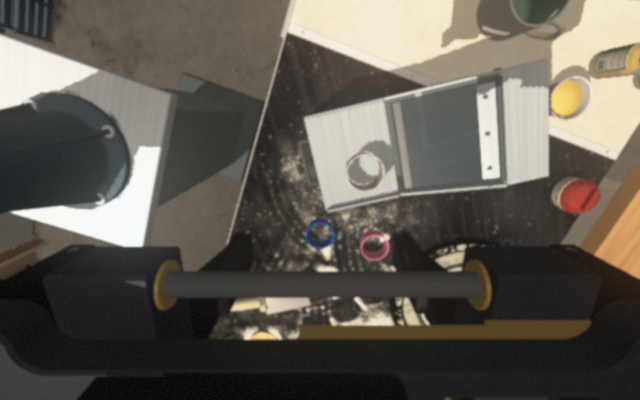

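```bash
python3 - <<'E'
import cv2
f=cv2.imread("pics/wrist1.png")[50:225,290:560]
cv2.imwrite("pics/crop1.png",cv2.resize(f,None,fx=2.9,fy=2.9,interpolation=cv2.INTER_CUBIC))
E
```

```text
(no output)
```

View pics/crop1.png

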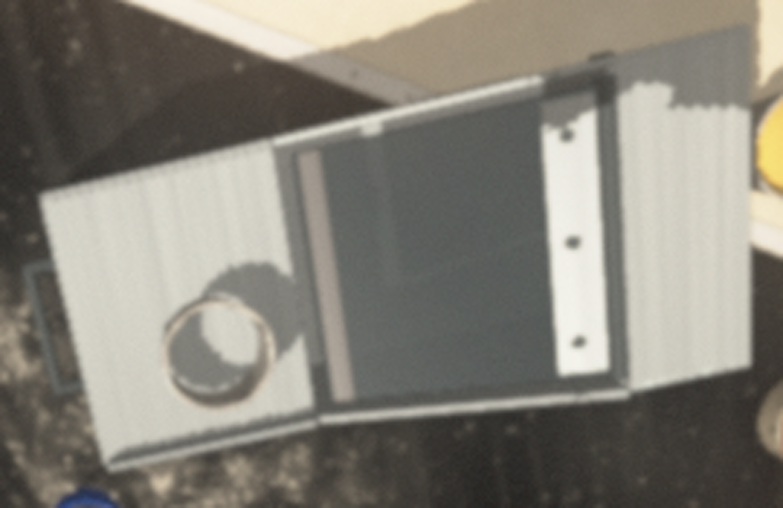

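```bash
cat > fit.py <<'E'
from h import *
from scipy.optimize import least_squares
np.set_printoptions(precision=4,suppress=True)
p=np.load("wrist1.npy",allow_pickle=True).item()
px=lambda c:(c[1]/2.9+50-.33,c[0]/2.9+290-.33)
obs=[((40,193),(-.1475,.072,.117)),((110,468),(-.1475,-.072,.117)),((750,25),(.1475,.072,.162)),((750,367),(.1475,-.072,.162)),((300,154),(-.028,.063,.108)),((333,402),(-.028,-.063,.108))]
def W(v,b):
    c,s=np.cos(v[2]),np.sin(v[2]);return np.array([v[0]+c*b[0]-s*b[1],v[1]+s*b[0]+c*b[1],b[2]])
def res(v):return np.ravel([np.subtract(proj(p,W(v,b)),px(c)) for c,b in obs])
r=least_squares(res,[.55,.22,.45],loss="soft_l1")
print(r.x,r.fun.reshape(-1,2)); v=r.x; np.save("box.npy",v)
c,s=np.cos(v[2]),np.sin(v[2])
def box(w):d=w[:2]-v[:2];return np.array([c*d[0]+s*d[1],-s*d[0]+c*d[1]])
for cc,z in(((220,351),.135),((218,349),.12)):
    w=onz(p,px(cc),z);print("cutter",w,box(w))
for cc in((164,351),(275,351)):print(box(onz(p,px(cc),.135)))
E
python3 fit.py
```

```text
[0.5489 0.2222 0.5611] [[-0.1594  0.8362]
 [ 1.4059 -0.5636]
 [-0.5477  1.1611]
 [ 0.3484  0.7335]
 [-0.146  -3.1401]
 [ 0.1323 -1.6375]]
cutter [0.4897 0.1642 0.135 ] [-0.081  -0.0176]
cutter [0.4915 0.1627 0.12  ] [-0.0802 -0.0198]
[-0.1071 -0.0116]
[-0.0553 -0.0234]
```

Call:
servo_tool:
  plan:
    - [0, 0, 0, -0.75]
    - [0, 0, 0, -0.74]
    - [-0.15, 0.8, 0.2, 0]
    - [-0.14, 0.8, 0.5, 0]
    - [-0.14, 0.75, 0.5, 0]
    - [0, 0, 1, 0]
    - [0, 0, 1, 0]
    - [0, 0, 0.5, 0]

```text
clock: 5.4
ee_pos: [0.4974, 0.1702, 0.2529]
tool_rot: [0.483, 0.875, -0.001, -0.002]
ft_force: [-0.4, -0.4, 0.2]
opening: 0.0872
grip_force: 0.0
```

```bash
cat > st.py <<'E'
from h import *
np.set_printoptions(precision=4,suppress=True)
v=np.load("box.npy");c,s=np.cos(v[2]),np.sin(v[2]);B=np.array([[c,s],[-s,c]])
S=bot.sense();q=S["tool_rot"]
print(S["ee_pos"],"box",B@(S["ee_pos"][:2]-v[:2]),"yaw",2*np.arctan2(q[1],q[0])-np.pi/2,"f",S["ft_force"],S["clock"])
import sys
p=imaging.read_camera("wrist");cv2.imwrite(f"pics/{sys.argv[1]}.png",p["frame"])
for l in("small_cutter","ledge_edge","flap_edge"):
    for m in imaging.mark_of(l,p)[:2]:
        w=onz(p,m["pixel"],.105);print(l,m["pixel"],round(m["confidence"],2),B@(w[:2]-v[:2]))
for n,b in(("ledge",(-.035,0,.105)),("flapL",(-.028,.063,.108)),("frontL",(-.1475,.072,.117)),("frontR",(-.1475,-.072,.117)),("roofR",(.1475,-.072,.162)),("roofL",(.1475,.072,.162))):
    print(n,np.array(proj(p,np.append(B.T@b[:2]+v[:2],b[2]))))
E
python3 st.py w2
```

```text
[0.4974 0.1702 0.2529] box [-0.0712 -0.0166] yaw 0.5617211397309596 f [-0.3754 -0.3903  0.1898] 5.4
small_cutter [275.9, 319.9] 0.72 [-0.0744 -0.129 ]
small_cutter [251.4, 260.1] 0.64 [-0.1456 -0.0961]
ledge_edge [172.2, 359.0] 0.92 [-0.0314 -0.    ]
flap_edge [173.4, 362.9] 0.86 [-0.0271 -0.0014]
ledge [172.1549 355.7452]
flapL [111.9084 365.0723]
frontL [102.2233 245.0659]
frontR [236.9681 254.8695]
roofR [256.9054 547.0182]
roofL [100.5523 586.5444]
```

View pics/w2.png

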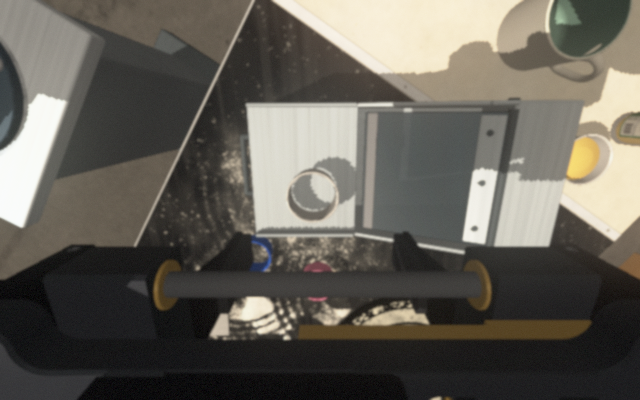

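```bash
python3 - <<'E'
from h import *
v=np.load("box.npy");c,s=np.cos(v[2]),np.sin(v[2]);B=np.array([[c,s],[-s,c]])
p=imaging.read_camera("wrist");print(p["fx"],ray(p,[0,0])[0])
g=p["frame"]
for rc in((194.5,314.5),(194.5,288.5),(194.5,341),(167.5,314.5),(221.5,314.5)):
    print(rc,B@(onz(p,rc,.135)[:2]-v[:2]))
print(B@(onz(p,(172,358.5),.105)[:2]-v[:2]))
E
```

```text
287.8426917003363 [0.45713849 0.23749487 0.41799537]
(194.5, 314.5) [-0.07728158 -0.01889211]
(194.5, 288.5) [-0.10386032 -0.01891051]
(194.5, 341) [-0.05019438 -0.01887336]
(167.5, 314.5) [-0.07708486  0.00900828]
(221.5, 314.5) [-0.07748983 -0.04842791]
[-0.02933345 -0.001582  ]
```

Call:
servo_tool:
  plan:
    - [-0.08, 0.14, 0.6, 0]
    - [0, 0, 1, 0]
    - [0, 0, 1, 0]
    - [0, 0, 1, 0]
    - [0, 0, 0.6, 0]
    - [0, 0, 0, 0]

```text
clock: 6.25
ee_pos: [0.503, 0.1704, 0.1286]
tool_rot: [0.484, 0.875, -0.001, -0.001]
ft_force: [-0.7, 0.3, 0.2]
opening: 0.0867
grip_force: 0.0
```

```bash
python3 st.py w3 | head -1
```

```text
[0.503  0.1704 0.1286] box [-0.0664 -0.0195] yaw 0.5614321161111859 f [-0.7206  0.3245  0.1827] 6.25
```

View pics/w3.png

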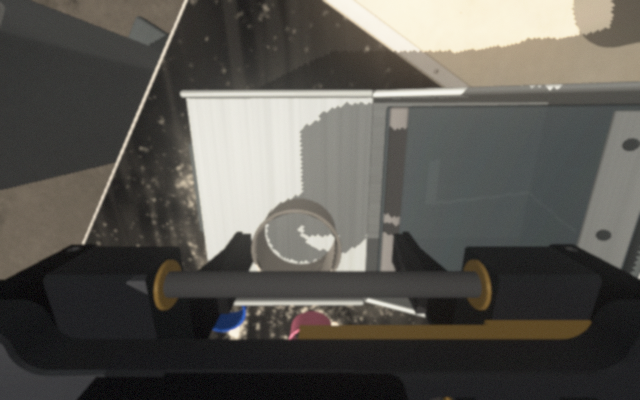

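Call:
servo_tool:
  plan:
    - [0, 0, 0.25, 0]
    - [0, 0, 0.25, 0]
    - [0, 0, 0.15, 0]
    - [0, 0, 0, 0]

```text
clock: 6.85
ee_pos: [0.5036, 0.1705, 0.1096]
tool_rot: [0.483, 0.875, -0.0, -0.0]
ft_force: [-1.3, 0.5, 0.3]
opening: 0.0867
grip_force: 0.3
```

Call:
servo_tool:
  plan:
    - [0, 0.12, 0, 0]
    - [0, 0.12, 0, 0]
    - [0, 0.12, 0, 0]
    - [0, 0.12, 0, 0]
    - [0, 0.12, 0, 0]
    - [0, 0.12, 0, 0]
    - [0, 0, 0, 0]

```text
clock: 7.55
ee_pos: [0.5226, 0.1823, 0.1101]
tool_rot: [0.483, 0.875, 0.0, 0.0]
ft_force: [0.6, -0.4, 1.7]
opening: 0.0868
grip_force: 0.5
```

```bash
python3 st.py w4 | head -1
```

```text
[0.5226 0.1823 0.1101] box [-0.0434 -0.0198] yaw 0.5615708549362668 f [ 0.5636 -0.3556  1.6902] 7.55
```

View pics/w4.png

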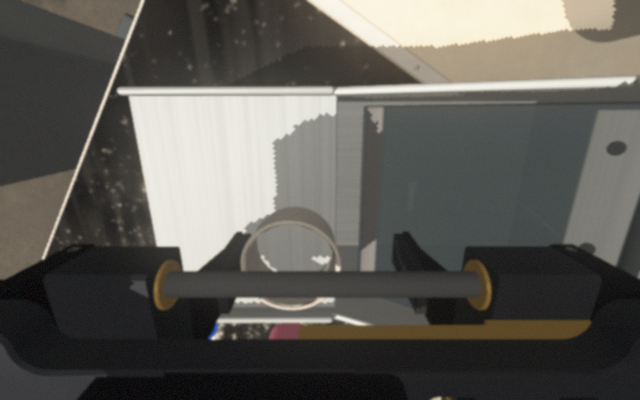

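Call:
servo_tool:
  plan:
    - [0, 0.12, 0.05, 0]
    - [0, 0.12, 0, 0]
    - [0, 0.12, 0, 0]
    - [0, 0, 0, 0]
    - [0, 0, 0, 0]
    - [0, 0.1, 0, 0]
    - [0, 0.1, 0, 0]
    - [0, 0.1, 0, 0]

```text
clock: 8.55
ee_pos: [0.5385, 0.1925, 0.1084]
tool_rot: [0.484, 0.875, -0.0, -0.0]
ft_force: [-1.4, -1.8, -0.3]
opening: 0.0871
grip_force: 1.0
```

Call:
servo_tool:
  plan:
    - [0, 0.1, 0, 0]
    - [0, 0.1, 0, 0]
    - [0, 0.1, 0, 0]
    - [0, 0.1, 0, 0]
    - [0, 0, 0, 0]
    - [0, 0, 0, 0]

```text
clock: 9.15
ee_pos: [0.5491, 0.1991, 0.1086]
tool_rot: [0.483, 0.875, 0.0, 0.0]
ft_force: [-2.0, -0.2, 1.7]
opening: 0.0869
grip_force: 1.0
```

```bash
python3 st.py w5 | head -1
```

```text
[0.5491 0.1991 0.1086] box [-0.0121 -0.0196] yaw 0.5615076575938569 f [-1.9533 -0.1606  1.6777] 9.15
```

View pics/w5.png

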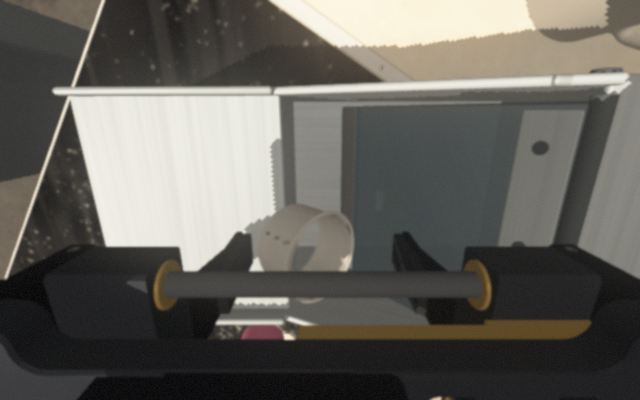

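Call:
servo_tool:
  plan:
    - [0, 0.1, 0, 0]
    - [0, 0.1, 0, 0]
    - [0, 0.1, 0, 0]
    - [0, 0.1, 0, 0]
    - [0, 0, 0, 0]
    - [0, 0, 0, 0]
    - [0, 0, 0, 0]

```text
clock: 10.05
ee_pos: [0.5589, 0.2053, 0.1085]
tool_rot: [0.483, 0.875, -0.0, -0.0]
ft_force: [-3.7, -1.3, 0.2]
opening: 0.0868
grip_force: 1.4
```

```bash
python3 st.py w6 | head -1
```

```text
[0.5589 0.2053 0.1085] box [-0.0005 -0.0196] yaw 0.5616258641822438 f [-3.6561 -1.3276  0.1997] 10.05
```

View pics/w6.png

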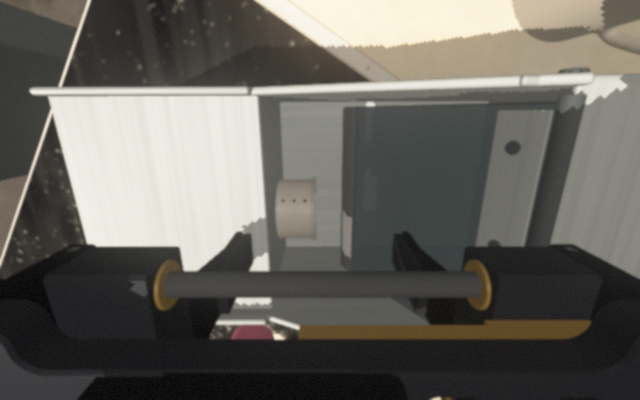

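Call:
servo_tool:
  plan:
    - [0, 0, -0.3, 0]
    - [0, 0, -0.4, 0]
    - [0, 0, -0.5, 0]
    - [0, 0, -0.6, 0]
    - [0, 0, -0.8, 0]
    - [0, 0, -0.8, 0]
    - [0, 0, -0.8, 0]
    - [0, 0, -0.8, 0]

```text
clock: 11.05
ee_pos: [0.5612, 0.206, 0.2619]
tool_rot: [0.484, 0.875, 0.003, 0.003]
ft_force: [-0.5, 0.5, -0.5]
opening: 0.0869
grip_force: 0.0
```

Call:
servo_tool:
  plan:
    - [0, -0.5, -0.5, 0]
    - [0, -0.5, -0.5, 0]
    - [0, -0.5, -0.5, 0]
    - [0, 0, 0, 0]
    - [0, 0, 0, 0]
    - [0, 0, 0, 0]
    - [0, 0, 0, 0]

```text
clock: 11.75
ee_pos: [0.5213, 0.1816, 0.3028]
tool_rot: [0.483, 0.875, -0.0, -0.0]
ft_force: [0.1, 0.1, 0.7]
opening: 0.0867
grip_force: 0.0
```

```bash
python3 st.py w7
```

```text
[0.5213 0.1816 0.3028] box [-0.0449 -0.0197] yaw 0.561629216530644 f [0.095  0.1185 0.7458] 11.75
small_cutter [260.0, 307.0] 0.76 [-0.0659 -0.1381]
small_cutter [235.5, 246.2] 0.72 [-0.148 -0.101]
ledge_edge [161.3, 333.9] 0.59 [-0.0301  0.0004]
flap_edge [162.1, 334.6] 0.73 [-0.0292 -0.0006]
flap_edge [166.6, 325.6] 0.22 [-0.0405 -0.0063]
ledge [161.6151 329.9868]
flapL [109.028 336.434]
frontL [100.6328 232.4782]
frontR [218.6244 242.5259]
roofR [232.8565 490.8648]
roofL [ 99.0876 515.7343]
```

View pics/w7.png

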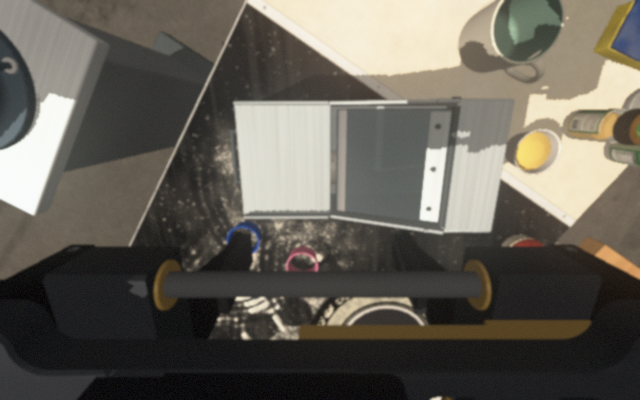

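The ledge is empty and the flap is shut, with its strip at column ~341 as it was at the start. I'll let things settle for a moment, then hand in.

Call:
servo_tool:
  plan:
    - [0, 0, 0, 0]
    - [0, 0, 0, 0]
    - [0, 0, 0, 0]
    - [0, 0, 0, 0]
    - [0, 0, 0, 0]
    - [0, 0, 0, 0]
    - [0, 0, 0, 0]
    - [0, 0, 0, 0]

```text
clock: 12.75
ee_pos: [0.5209, 0.1813, 0.3036]
tool_rot: [0.483, 0.875, 0.0, 0.0]
ft_force: [0.8, 0.8, 0.9]
opening: 0.0873
grip_force: 0.0
```

Call:
servo_tool:
  plan:
    - [0, 0, 0, 0]
    - [0, 0, 0, 0]
    - [0, 0, 0, 0]
    - [0, 0, 0, 0]
    - [0, 0, 0, 0]
    - [0, 0, 0, 0]
    - [0, 0, 0, 0]
    - [0, 0, 0, 0]

```text
clock: 13.55
ee_pos: [0.5209, 0.1813, 0.3036]
tool_rot: [0.483, 0.875, 0.0, -0.0]
ft_force: [0.2, -0.5, -0.1]
opening: 0.087
grip_force: 0.0
```

```bash
python3 -c "
from workcell import bot
print(bot.job_done())"
```

```text
the job is handed in; nothing more can be done
None
```

I pushed the cutter over the ledge while the other finger held the flap open; it dropped into the box, the flap looked shut in the last picture, and I handed the job in at about 13.6 s (no verdict was returned).

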